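Raise the stirrer caddy to its high setting and hang the long stirrer

TASK

The caddy's stirrer carrier is at its low setting: press the brass spring pin flush with the tube and slide the carrier up, without forcing the pin, until the pin pops fully out of the tube's other hole and holds the carrier at its high setting by itself. Then take the long stirrer from the drying block and hang it by its collar in the empty slot of the raised carrier, straight and behind the slot's lip. Leave the bowl, tumblers, tin, syrup bottle and coasters where they are.

Things in the scene. Friction and masses are not known exactly. Their poses are not given: they have to be found in the camera images.
- caddy: round aluminium foot of the rotating stirrer caddy, 172 mm across, 14 mm high, fixed; origin at the centre of its underside. Its upright post stands on this centre line
- turntable (a joint): the pine turntable on the foot (160 mm across, top 20 mm above the trolley) with the steel post, tube and disc; rad, positive = anticlockwise seen from above, 0 = pin pointing to +x. Turns stiffly (0.15 N m) and stays where it is left
- tube_top (a point): centre of the top end of the aluminium tube that slides up and down the post and cannot turn on it: 34 mm outside diameter, 1.5 mm wall, black cap. Its lower end carries the slate-grey disc, whose top face is 80 mm below this point. Tube, disc and stirrers weigh about 0.4 kg and drop back down unless held. x axis points to the pin's side, z up
- carrier: the sliding tube with its disc and short stirrers; origin on the post's axis at the disc's top face, 123 mm above the trolley when low. The tube has two 9.5 mm holes, one above the other on the pin's side: when low the pin is in the one 66 mm above the disc; the other is 32 to 50 mm below that (it differs from caddy to caddy), and so is the high setting; a stop ends the slide 60 mm up
- pin_tip (a point): tip of the brass spring pin: 8 mm thick, domed, set in the post 189 mm above the trolley and pointing outwards (x axis; z up) through a hole in the tube. Fully out, its tip is 22 mm from the post's axis, 5 mm proud of the tube. It does not rise with the tube. While the carrier is low the tube's top is 14 mm above the pin
- pin: the spring pin (origin on the post's axis); spring 2.5 N out, 5.5 N in. Pinching the tube, one finger on the pin, one opposite, makes it flush (5 mm in); raising the tube then cams it behind the wall (10 to 20 N at the hand), where it stays (5 to 10 N drag and weight) until the other hole comes. Popped out there it blocks the tube both ways, 0.7 mm play. Over 18 N between tube and pin bends it
- empty_slot (a point): place of the missing stirrer in the empty slot, on the top face of the slate-grey disc (170 mm across, 5 mm thick; 123 mm above the trolley when low), 67 mm from the post's axis, in the direction 150 degrees anticlockwise from the pin. The slot is 9 mm wide, runs radially 58 to 84 mm from the axis, open outwards. Axes as tube_top
- slot_lip (a point): mouth of the empty slot, 82.5 mm from the post's axis, on the disc's top face: on both sides a 3 mm thick lip stands 3 mm high, so a collar must come in above it and be lowered behind it. The other five slots, 60 degrees apart, hold short stirrers that sit tight; their handles stand 47 mm above the disc
- stirrer_grip (a point): middle of the long stainless stirrer's handle, 24 mm above its collar's underside; z axis up along it. Handle 10 mm thick, 3 to 41 mm above the collar's underside, then a 12 mm ball (top at 47). Collar 18 mm wide, 3 thick. Below: 6 mm shaft, 130 mm long, 7.6 mm ball end; too long for the low carrier. Stands in the block's middle hole, leaning up to 3 degrees. 0.07 kg
- block: whitewashed pine drying block, 56 x 116 x 80 mm high, fixed, with three 9 mm holes 70 mm deep; origin at the centre of its underside, long side along y
- bowl: coral ceramic bowl, 136 mm across, 55 mm high; origin under its centre
- tumbler_a: clear tumbler, 74 mm across, 88 mm high; origin under its centre
- tumbler_b: clear tumbler like the other
- tin: aluminium tin with screw lid, 76 mm across, 76 mm high; origin under its centre
- syrup: amber syrup bottle, 52 mm across, 125 mm high; origin under its centre
- coasters: stack of round cork coasters, 90 mm across, 17 mm high; origin under its centre
Things that resemble listed ones, but are neither listed nor needed, are in the scene too. Of the things that look like the part that bears stirrer_grip, the smaller one is meant.

How it is judged (in metres and radians):
On the way:
1. the carrier is up, let go, and held by the pin popped out of the tube's other hole (z of pin_tip in the frame of tube_top below -0.042 m and x of pin_tip in the frame of tube_top above 0.0205 m and contact force between each of the arm, the fingers and carrier below 0.3 N), for 0.2 s.
At the end, for the whole second after the job is handed in: carrier high (tube top over 42 mm above the pin's tip), pin popped out of the other hole (at least 3.5 of its 5 mm proud); long stirrer in the empty slot, collar down on the disc (2.5 mm), handle within 10 mm of the slot's place, upright within 0.1 rad, at rest, let go (z of pin_tip in the frame of tube_top below -0.042 m and x of pin_tip in the frame of tube_top above 0.0205 m and horizontal distance between stirrer_grip and empty_slot below 0.01 m and z of stirrer_grip in the frame of empty_slot between 0.0215 and 0.0265 m and angle between stirrer_grip's own z axis and vertical below 0.1 rad and linear speed of stirrer below 0.03 m/s); the robot touches nothing.
It fails at once if more than 18 N between the pin and the tube (pin forced) (contact force between pin and carrier above 18 N).
It fails at once if a bystander moved by more than 30 mm or tipped (distance of any of bowl, tin, tumbler_a, tumbler_b, syrup, coasters from where it was at the start of the episode above 0.03 m or angle between any of tumbler_a, tumbler_b, syrup's own z axis and vertical above 0.3 rad).
It also fails if it takes over 67 s, if anything falls off the work surface, if the arm or the gripper's body presses on something with over 40 N, if the wrist force passes 120 N, or if a joint passes its speed limit or range.

ROBOT

A 7-joint arm with a two-finger parallel gripper is mounted at the origin on the work surface. World frame = base frame: x ahead of the robot, y to its left, z up, the work surface at z = 0. Lengths are in mm, angles in rad, forces in N, time in s.
With the tool pointing down it reaches from about 400 to 850 mm from the base axis. Payload 4.5 kg.
Tool frame: the origin (TCP) lies between the finger pads; the fingertips stand 14 mm ahead of it and the grasp point (between the pads) lies 5 mm behind it; z points along the fingers, y is the line along which they close (so a half turn about z gives the same grasp; the last joint's range is limited). The gripper opens to 88 mm and grips with 3 to 60 N. Pads are 18 mm wide; open, the fingers measure 123 mm over their backs; the gripper's body (75 mm by 187 mm) begins 45 mm behind the grasp point.
Start: joints at [1.217, 0.689, -0.195, 1.565, 0.157, 0.902, -0.215], TCP at [236.375, -578.601, 252.743] pointing down, gripper open.
Joint ranges: [-3.01, 3.01], [-0.46, 2.08], [-1.47, 1.51], [0.13, 2.56], [-1, 4.14], [0.04, 2.09], [-2.66, 2.66]. Speed limits (rad/s): [2.57, 2.57, 3.14, 3.14, 3.14, 3.14, 3.14].

INTERFACE

Orientations are given as a unit quaternion [x, y, z, w].
In Python, from plant import arm gives the robot as it stands. The module is installed in compiled form; this text tells all that it offers.
- The arm moves only by the tool drive_tool, never from a script. Its argument "plan" is a list of rows, each a list of 7 numbers: the shift along the tool's x, y, z in cm, then the turn, a rotation vector about the tool's x, y, z in rad, then the finger opening in cm, from 0 to 8.81. In form: [[dx, dy, dz, ax, ay, az, jaw], ...]. A call has exactly 8 rows; each row is the pose to reach, as a shift and turn from the pose commanded when the call began, along the tool's axes at that moment; what a row does not reach only later rows make up. A row lasts 1/12 s, in which the tool goes at most 41.7 mm and 7.16 degrees, less where a joint would pass 70% of its speed; a pose out of reach is approached as far as the arm can. A call with a gripper value outside its range is refused whole. The fingers move at their own pace and stop on an object; "squeeze" is the grip in N (left out, the last holds). Time passes only in rows, so rows that repeat a pose let the fingers close, or fill a call up. It gives the time, the measured TCP pose, the force, the opening and the grip force at its end, in the units of the state.
- arm.state(): the state, without advancing time (a new reading comes with each control period).
- arm.read_camera(name): name is "scene" or "side" or "wrist"; returns the picture (480x640x3 uint8, red, green, blue); there is no depth.
- arm.calibration(name): a dict with "fx", "fy", "cx", "cy" (pixels), "R" (3x3) and "t" (3): a world point X has camera coordinates R X + t; the wrist camera has in their place "tool_from_camera" (4x4, takes a point from camera to tool coordinates, whose origin is the TCP and whose axes are the flange's). Camera axes: x right, y down, z forward; pixel columns grow to the right and rows downward; lengths in mm; the calibration is good to about 2 mm. The wrist camera is an equidistant fisheye: a pixel r from the principal point sees the ray r / f radians off the axis. A picture is of the moment at which its call begins: read the wrist's pose just before it. calibration takes no time and is no camera call.
- arm.finish_job(): hands the job in; it is judged then, once.
Trained networks look in the newest picture that a camera, given by its name, has taken for a name from the list of things; names that differ only in an ending like _2 or _b are one class to them, and where a whole thing is asked for, a point or a joint stands for the part that bears it (a point fixed in the world has none). Each returns a list of dicts, best first, with "confidence" (0 to 1); they miss things now and then, are a little off and sometimes report something else, mostly with a low value. They report only what shows in the picture. A call takes as long as a camera call. They do not tell look-alikes from the thing itself.
- arm.trace(camera, target): "region" (480x640 bool, what is visible of it) and "pixel" ([column, row] in pixels, amid what is visible of it).
- arm.pinpoint(camera, target): "pixel" ([column, row] in pixels: a listed point, or the origin of a listed thing).
The state is a dict: "time": time; "qpos": joint angles; "dq": joint speeds; "tau": joint torques, N m; "position": TCP position; "orientation": TCP orientation; "wrist_force": force on the tool from outside, world axes, zero at the start; "ft_torque": the same for the moment, N m; "opening": finger opening in mm; "grip_force": force on a finger pad.
Only numpy, scipy, OpenCV 4.12 (cv2) and the standard library are available. Lean on these libraries where they do the work, as an engineer would, in place of code of your own. Each camera call takes 0.05 s, during which the arm holds its last target. There are 200 camera calls.

## Working session

There is one attempt and no reset: what is moved stays moved. The work goes in short steps, Python scripts to look and compute and a tool call to move; the robot and the scene stay as the last step left them, time stands still between calls to the robot, and variables do not carry over. Pictures are saved under pics/ and viewed, at most 10 in all, crops included, and the job is handed in when it is done.

Besides the shell and the picture viewer there is one more tool, called after "Call:" by a JSON object that holds its "name" and its "arguments". drive_tool: Moves the arm, as the interface text tells. Its arguments: {"type":"object","properties":{"plan":{"type":"array","items":{"type":"array","items":{"type":"number"}}},"squeeze":{"type":"number"}},"required":["plan"]}

```bash
mkdir -p pics; cat > h.py <<'E'
import numpy as np, cv2
from scipy.spatial.transform import Rotation as Rn
from plant import arm
def shot(n,f=None):
    im=arm.read_camera(n)
    if f: cv2.imwrite('pics/'+f,im[:,:,::-1])
    return im
def ray(cam,px,st=None):
    c=arm.calibration(cam); u=(px[0]-c['cx'])/c['fx']; v=(px[1]-c['cy'])/c['fy']
    if cam!='wrist':
        R=np.array(c['R']);t=np.array(c['t']); d=R.T@np.array([u,v,1]); return -R.T@t, d/np.linalg.norm(d)
    st=st or arm.state(); T=np.array(c['tool_from_camera']); r=np.hypot(u,v)
    d=np.array([u/r*np.sin(r),v/r*np.sin(r),np.cos(r)]) if r>1e-9 else np.array([0,0,1.])
    W=Rn.from_quat(st['orientation']).as_matrix()
    return W@T[:3,3]+np.array(st['position']), W@T[:3,:3]@d
def atz(cam,px,z,st=None):
    o,d=ray(cam,px,st); return o+d*(z-o[2])/d[2]
def tri(rs):
    A=sum(np.eye(3)-np.outer(d,d) for o,d in rs); b=sum((np.eye(3)-np.outer(d,d))@o for o,d in rs)
    p=np.linalg.solve(A,b); return p,[np.linalg.norm((np.eye(3)-np.outer(d,d))@(p-o)) for o,d in rs]
def proj(cam,X):
    c=arm.calibration(cam); p=np.array(c['R'])@np.array(X)+np.array(c['t']); return p[:2]/p[2]*[c['fx'],c['fy']]+[c['cx'],c['cy']]
E
cat > a.py <<'E'
from h import *
np.set_printoptions(precision=1,suppress=True)
for n in ['scene','side','wrist']: shot(n,n+'0.png')
for t in ['caddy','tube_top','pin_tip','empty_slot','slot_lip','stirrer_grip','block','bowl','tumbler_a','tin','syrup','coasters']:
    for n in ['scene','side']:
        print(t,n,[(np.round(d['pixel'],1).tolist(),round(d['confidence'],2)) for d in arm.pinpoint(n,t)[:4]])
print(arm.state())
for n in ['scene','side','wrist']: print(arm.calibration(n))
E
python3 a.py
```

```text
caddy scene [([393.4, 280.6], 0.93)]
caddy side [([310.6, 251.9], 0.76)]
tube_top scene [([399.3, 194.9], 0.92), ([393.9, 280.9], 0.28)]
tube_top side [([312.5, 188.2], 0.87), ([258.3, 460.7], 0.72)]
pin_tip scene []
pin_tip side []
empty_slot scene [([390.4, 213.9], 0.61)]
empty_slot side [([287.2, 221.1], 0.73), ([325.3, 298.7], 0.38)]
slot_lip scene [([390.9, 209.4], 0.9)]
slot_lip side [([278.3, 224.4], 0.78)]
stirrer_grip scene [([260.5, 208.8], 0.78), ([240.4, 213.9], 0.57)]
stirrer_grip side [([323.0, 299.7], 0.58), ([380.5, 272.8], 0.57)]
block scene [([263.1, 270.8], 0.68)]
block side [([326.4, 345.0], 0.58), ([411.3, 311.9], 0.52)]
bowl scene [([484.0, 221.2], 0.96)]
bowl side [([226.0, 200.2], 0.96), ([329.3, 346.5], 0.47)]
tumbler_a scene [([275.8, 346.6], 0.92), ([430.3, 344.3], 0.7)]
tumbler_a side [([376.1, 227.6], 0.97), ([410.3, 314.9], 0.64)]
tin scene [([184.1, 228.5], 0.68)]
tin side [([258.2, 459.6], 0.91), ([285.6, 222.7], 0.53)]
syrup scene []
syrup side [([400.5, 271.3], 0.6)]
coasters scene [([356.2, 232.1], 0.6)]
coasters side [([242.5, 284.0], 0.81), ([380.
[... 470 characters left out ...]
528, 'cx': 329.7438416226069, 'cy': 232.94460395274385, 'R': array([[-0. ,  1. , -0. ],
       [ 0.6, -0. , -0.8],
       [-0.8, -0. , -0.6]]), 't': array([  20.6, -218.3, 1622.4])}
{'fx': 530.8092155007552, 'fy': 530.8092155007552, 'cx': 321.00194239884473, 'cy': 241.06951731088785, 'R': array([[ 1. , -0.2, -0. ],
       [-0.1, -0.7, -0.7],
       [ 0.1,  0.7, -0.7]]), 't': array([-536.8,  192.1, 1158.3])}
{'fx': 371.64829954431775, 'fy': 371.64829954431775, 'cx': 322.8784022713388, 'cy': 238.74397908452258, 'tool_from_camera': array([[   0. ,   -1. ,   -0.3,   73.1],
       [   1. ,   -0. ,    0. ,   -0.5],
       [  -0. ,   -0.3,    1. , -131.9],
       [   0. ,    0. ,    0. ,    1. ]])}
```

View pics/scene0.png

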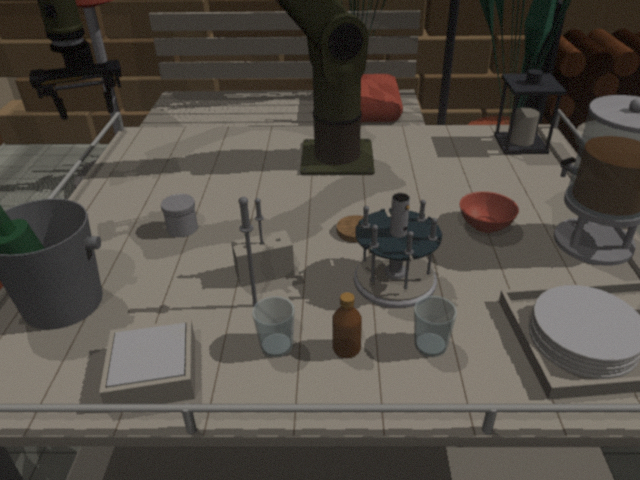

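View pics/side0.png

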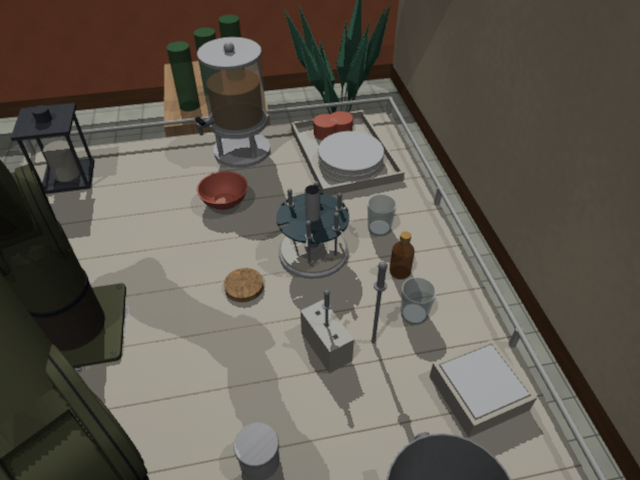

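```bash
cat > b.py <<'E'
from h import *
np.set_printoptions(precision=1,suppress=True)
print('tube',tri([ray('scene',(399.3,194.9)),ray('side',(312.5,188.2))]))
print('caddy',atz('scene',(393.4,280.6),0),atz('side',(310.6,251.9),0))
print('slot',tri([ray('scene',(390.4,213.9)),ray('side',(287.2,221.1))]))
print('lip',tri([ray('scene',(390.9,209.4)),ray('side',(278.3,224.4))]))
for a in [(260.5,208.8),(240.4,213.9)]:
  for b in [(323,299.7),(380.5,272.8)]: print('st',a,b,tri([ray('scene',a),ray('side',b)]))
print('block',atz('scene',(263.1,270.8),0),atz('side',(326.4,345),0),atz('side',(411.3,311.9),0))
for k,v in arm.calibration('side').items(): print(k,np.array2string(np.array(v),precision=4))
print(Rn.from_quat(arm.state()['orientation']).as_matrix())
E
python3 b.py
```

```text
tube (array([553.3, 116.4, 209.2]), [np.float64(1.101569630692124), np.float64(1.101569630692144)])
caddy [553.9 116.1   0. ] [546.8 124.   -0. ]
slot (array([492.4, 109.3, 127.4]), [np.float64(1.5616449237637207), np.float64(1.5616449237637693)])
lip (array([470.8, 110.9, 122.4]), [np.float64(0.695259961429774), np.float64(0.6952599614297905)])
st (260.5, 208.8) (323, 299.7) (array([ 521.3, -151.8,  158.8]), [np.float64(0.5357062441896573), np.float64(0.5357062441896662)])
st (260.5, 208.8) (380.5, 272.8) (array([ 626. , -144. ,  217.4]), [np.float64(10.295577082821906), np.float64(10.295577082821868)])
st (240.4, 213.9) (323, 299.7) (array([ 527.3, -176.7,  165.2]), [np.float64(18.500549856906094), np.float64(18.500549856906126)])
st (240.4, 213.9) (380.5, 272.8) (array([ 629.3, -166.1,  221.6]), [np.float64(5.957678870430019), np.float64(5.9576788704300485)])
block [ 519.9 -159.7    0. ] [ 529.  -149.9    0. ] [ 733.5 -102.8    0. ]
fx 530.8092
fy 530.8092
cx 321.0019
cy 241.0695
R [[ 0.9798 -0.2    -0.0009]
 [-0.1434 -0.6995 -0.7   ]
 [ 0.1394  0.686  -0.7141]]
t [-536.8342  192.1089 1158.3121]
[[ 0.9  0.4  0. ]
 [ 0.4 -0.9 -0. ]
 [ 0.   0.  -1. ]]
```

The scene shows two candidates for the stirrer. One stands in the block at scene (260,209) / side (326,300) and is short. A bigger look-alike stands free at scene (246,215) / side (380,275). The one in the block is meant. The caddy is at scene (399,235), and its empty slot faces the robot.

```bash
cat >> h.py <<'E'
def go(p,yawy=None):
    """shift (cm, tool axes) and az for TCP target p, tool y at yawy deg"""
    st=arm.state(); M=Rn.from_quat(st['orientation']).as_matrix()
    d=M.T@(np.array(p)-st['position'])/10; y=np.degrees(np.arctan2(M[1,1],M[0,1]))
    az=None if yawy is None else -np.radians((yawy-y+180)%360-180)
    tilt=M[:,2]; print('shift',np.round(d,2),'az',None if az is None else round(az,3),'ydir',round(y,1),'z',np.round(tilt,3))
E
python3 -c "
from h import *
go((553,116,300),-145)
p=arm.pinpoint
import cv2
im=cv2.imread('pics/side0.png'); a=im[265:375,280:430]; cv2.imwrite('pics/crop1.png',cv2.resize(a,None,fx=5,fy=5,interpolation=2))
"
```

```text
shift [ 55.58 -52.33  -4.73] az 1.348 ydir -67.8 z [ 0. -0. -1.]
```

View pics/crop1.png

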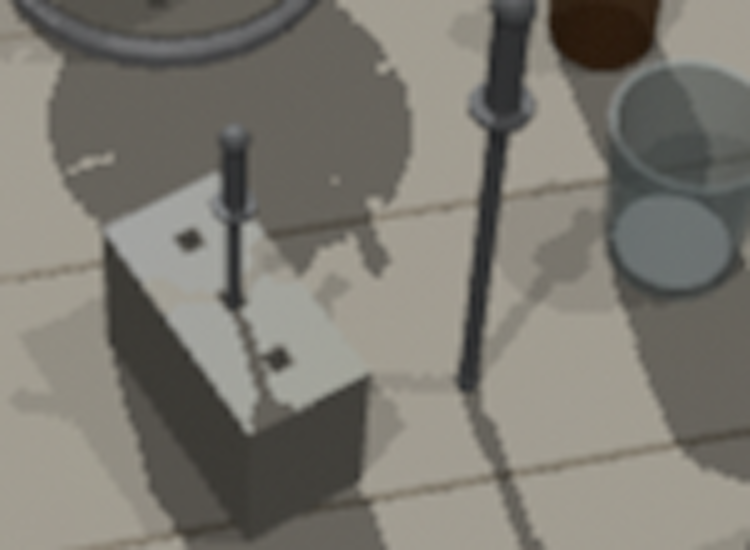

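The crop confirms it: the small stirrer stands in the block's middle hole, and the big look-alike stands free. I'm moving above the tube.

Call:
{"name": "drive_tool", "arguments": {"plan": [[3,-2.8,-2.5,0,0,0.12,8.8],[55.6,-52.3,-4.7,0,0,1.35,8.8],[55.6,-52.3,-4.7,0,0,1.35,8.8],[55.6,-52.3,-4.7,0,0,1.35,8.8],[55.6,-52.3,-4.7,0,0,1.35,8.8],[55.6,-52.3,-4.7,0,0,1.35,8.8],[55.6,-52.3,-4.7,0,0,1.35,8.8],[55.6,-52.3,-4.7,0,0,1.35,8.8]]}}

```text
time: 2.02
position: [372.8, -279.4, 284.9]
orientation: [0.953, -0.302, 0.0, -0.0]
wrist_force: [0.8, 0.4, 0.1]
opening: 87.8
grip_force: 0.0
```

```bash
python3 -c "
from h import *
print(arm.state()['position']);go((553,116,300),-145)"
```

```text
[ 372.82415401 -279.37426388  284.85599798]
shift [ -8.02 -42.7   -1.51] az 0.347 ydir -125.1 z [ 0.001 -0.    -1.   ]
```

Call:
{"name": "drive_tool", "arguments": {"plan": [[-8,-42.7,-1.5,0,0,0.35,8.8],[-8,-42.7,-1.5,0,0,0.35,8.8],[-8,-42.7,-1.5,0,0,0.35,8.8],[-8,-42.7,-1.5,0,0,0.35,8.8],[-8,-42.7,-1.5,0,0,0.35,8.8],[-8,-42.7,-1.5,0,0,0.35,8.8],[-8,-42.7,-1.5,0,0,0.35,8.8],[-8,-42.7,-1.5,0,0,0.35,8.8]]}}

```text
time: 2.68
position: [508.4, 23.4, 296.3]
orientation: [0.888, -0.46, 0.0, -0.0]
wrist_force: [0.3, 0.0, -0.4]
opening: 88.0
grip_force: 0.0
```

```bash
python3 -c "
from h import *
st=arm.state();print(st['position']);go((553,116,300),-145)"
```

```text
[508.38161701  23.43249756 296.31914724]
shift [-4.99 -8.98 -0.36] az 0.004 ydir -144.8 z [ 0.001  0.    -1.   ]
```

Call:
{"name": "drive_tool", "arguments": {"plan": [[-5,-9,0,0,0,0,8.8],[-5,-9,0,0,0,0,8.8],[-5,-9,0,0,0,0,8.8],[-5,-9,0,0,0,0,8.8],[-5,-9,0,0,0,0,8.8],[-5,-9,0,0,0,0,8.8],[-5,-9,0,0,0,0,8.8],[-5,-9,0,0,0,0,8.8]]}}

```text
time: 3.35
position: [552.3, 112.0, 296.2]
orientation: [0.887, -0.462, 0.0, 0.0]
wrist_force: [0.1, 0.1, 0.1]
opening: 87.9
grip_force: 0.0
```

```bash
python3 -c "
from h import *
np.set_printoptions(precision=1,suppress=True)
st=arm.state();print(st['position'])
shot('wrist','w1.png')
for t,z in [('tube_top',203),('pin_tip',189),('empty_slot',123),('slot_lip',123),('caddy',0)]:
    for d in arm.pinpoint('wrist',t)[:3]: print(t,np.round(d['pixel'],1),round(d['confidence'],2),atz('wrist',d['pixel'],z,st))
go((553,116,300),-145)"
```

```text
[552.3 112.  296.2]
tube_top [318.5 255.8] 0.72 [552.2 118.2 203. ]
pin_tip [287.2 255.2] 0.59 [567.2 134.2 189. ]
empty_slot [389.9 255.5] 0.64 [486.  105.2 123. ]
empty_slot [233.9  37.6] 0.6 [702.   27.1 123. ]
slot_lip [405.6 261.8] 0.67 [470.6 101.8 123. ]
caddy [321.2 199. ] 0.78 [551.6 117.4   0. ]
shift [-0.2 -0.2 -0.4] az 0.003 ydir -144.9 z [ 0.  0. -1.]
```

View pics/w1.png

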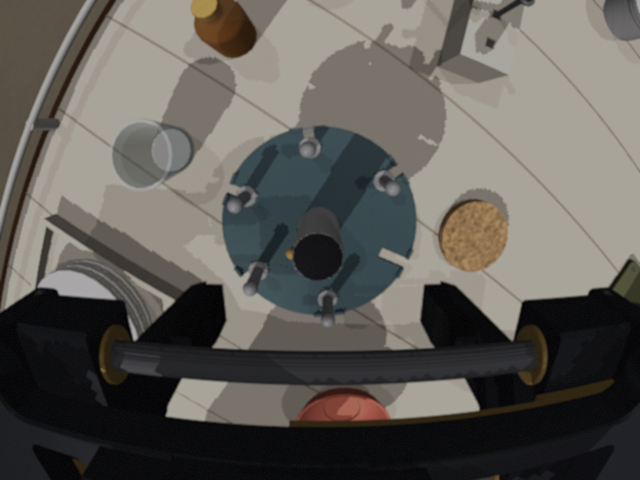

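The picture shows the brass pin at (289,254), left of the tube cap at (318,256), and the empty slot at (395,257). The turntable angle needs a closer reading.

```bash
python3 -c "
import cv2
im=cv2.imread('pics/w1.png')[120:330,215:425]; im=cv2.convertScaleAbs(im,alpha=1.8,beta=10)
cv2.imwrite('pics/crop2.png',cv2.resize(im,(600,600),interpolation=2))"
```

```text
(no output)
```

View pics/crop2.png

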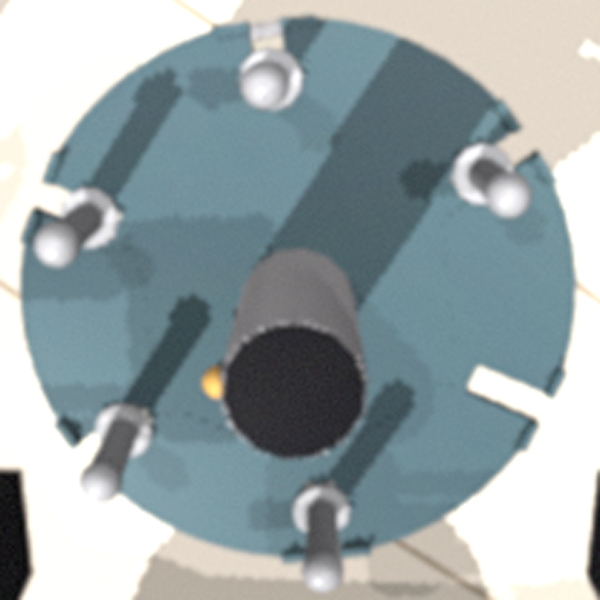

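```bash
python3 -c "
from h import *
from scipy.optimize import least_squares
np.set_printoptions(precision=1,suppress=True)
s=210/600; st=arm.state()
P=lambda c,z: atz('wrist',(215+c[0]*s,120+c[1]*s),z,st)[:2]
col=[P(c,126) for c in [(484,175),(271,80),(90,220),(123,432),(321,507)]]
bal=[P(c,167) for c in [(510,193),(268,85),(55,242),(101,480),(322,572)]]
lip=P((539,407),126); tube=P((294,390),203); pin=P((208,381),189)
print(tube,lip,pin,P((477,381),123))
# order: find which angles: slot index 0 at th, others th+60k (sign by fit)
for pts in (col,bal):
  best=None
  for sg in (1,-1):
    f=lambda p: np.concatenate([q-(p[:2]+p[3]*np.array([np.cos(p[2]+sg*(k+1)*np.pi/3),np.sin(p[2]+sg*(k+1)*np.pi/3)])) for k,q in enumerate(pts)])
    r=least_squares(f,[552,117,np.radians(188),67])
    if best is None or r.cost<best.cost: best=r;b=sg
  print(b,best.x[:2],np.degrees(best.x[2]),best.x[3],best.cost, best.fun)
"
```

```text
[552.5 120.3] [473.3 104.2] [567.9 134.4] [493.4 109.2]
1 [552.2 120.8] 191.51543922418904 66.26755355624549 1.0129672725378671 [-0.4 -0.2  0.1 -0.2 -0.4  0.2  0.1  0.8  0.7 -0.7]
1 [552.5 120.2] 191.2199127193471 66.44019142895749 0.6414479699720635 [ 0.2 -0.1 -0.5  0.1  0.6  0.4 -0.2 -0.6 -0.1  0.3]
```

```bash
python3 -c "
from h import *
go((552.5,119.5,185),-138.7)"
```

```text
shift [-0.49 -0.34 11.11] az -0.107 ydir -144.9 z [ 0.  0. -1.]
```

Call:
{"name": "drive_tool", "arguments": {"plan": [[-0.5,-0.35,0,0,0,-0.107,6.5],[-0.5,-0.35,2,0,0,-0.107,6.5],[-0.5,-0.35,5,0,0,-0.107,6.5],[-0.5,-0.35,7.5,0,0,-0.107,6.5],[-0.5,-0.35,9.5,0,0,-0.107,6.5],[-0.5,-0.35,11.1,0,0,-0.107,6.5],[-0.5,-0.35,11.1,0,0,-0.107,6.5],[-0.5,-0.35,11.1,0,0,-0.107,6.5]]}}

```text
time: 4.32
position: [552.3, 119.8, 184.6]
orientation: [0.911, -0.412, -0.001, 0.001]
wrist_force: [0.4, -1.0, 0.3]
opening: 65.0
grip_force: 0.0
```

```bash
python3 -c "
from h import *
np.set_printoptions(precision=1,suppress=True)
st=arm.state();print(st['position']);go((552.5,119.5,185),-138.7)
shot('wrist','w2.png')
for t,z in [('tube_top',203),('pin_tip',189),('empty_slot',123),('slot_lip',123)]:
    for d in arm.pinpoint('wrist',t)[:1]: print(t,np.round(d['pixel'],1),round(d['confidence'],2),atz('wrist',d['pixel'],z,st))
"
```

```text
[552.3 119.8 184.6]
shift [ 0.  0. -0.] az 0.0 ydir -138.7 z [-0. -0. -1.]
tube_top [326.9 343.2] 0.64 [551.8 119.2 203. ]
pin_tip [269.7 322. ] 0.75 [569.  133.4 189. ]
```

View pics/w2.png

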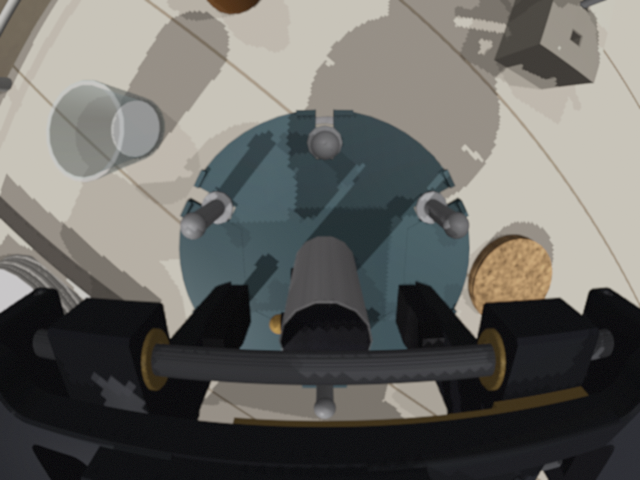

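The tube at (326,300) sits midway between the fingers at (248,·) and (400,·), with the pin at (277,323) facing the left finger. I'm closing.

Call:
{"name": "drive_tool", "arguments": {"plan": [[0,0,0,0,0,0,4.5],[0,0,0,0,0,0,3.8],[0,0,0,0,0,0,3.4],[0,0,0,0,0,0,3.0],[0,0,0,0,0,0,3.0],[0,0,0,0,0,0,3.0],[0,0,0,0,0,0,3.0],[0,0,0,0,0,0,3.0]], "squeeze": 35}}

```text
time: 5.23
position: [551.8, 119.2, 185.1]
orientation: [0.911, -0.412, -0.001, 0.001]
wrist_force: [-3.2, -2.9, 5.2]
opening: 33.3
grip_force: 34.8
```

Call:
{"name": "drive_tool", "arguments": {"plan": [[0,0,-0.06,0,0,0,3.0],[0,0,-0.12,0,0,0,3.0],[0,0,-0.2,0,0,0,3.0],[0,0,-0.28,0,0,0,3.0],[0,0,-0.36,0,0,0,3.0],[0,0,-0.44,0,0,0,3.0],[0,0,-0.52,0,0,0,3.0],[0,0,-0.6,0,0,0,3.0]]}}

```text
time: 5.9
position: [551.8, 119.2, 190.5]
orientation: [0.911, -0.412, -0.001, 0.001]
wrist_force: [-1.9, -4.5, -8.3]
opening: 33.3
grip_force: 35.0
```

Call:
{"name": "drive_tool", "arguments": {"plan": [[0,0,-0.3,0,0,0,3.0],[0,0,-0.6,0,0,0,3.0],[0,0,-0.9,0,0,0,3.0],[0,0,-1.2,0,0,0,3.0],[0,0,-1.5,0,0,0,3.0],[0,0,-1.8,0,0,0,3.0],[0,0,-2.1,0,0,0,3.0],[0,0,-2.3,0,0,0,3.0]]}}

```text
time: 6.57
position: [551.7, 119.2, 214.2]
orientation: [0.911, -0.412, -0.001, 0.001]
wrist_force: [-2.3, -5.5, -10.9]
opening: 33.0
grip_force: 35.0
```

```bash
python3 -c "
from h import *
np.set_printoptions(precision=1,suppress=True)
st=arm.state();print(st['position'])
shot('wrist','w3.png')
for t,z in [('tube_top',230),('pin_tip',189),('empty_slot',123),('slot_lip',123)]:
    for d in arm.pinpoint('wrist',t)[:1]: print(t,np.round(d['pixel'],1),round(d['confidence'],2),atz('wrist',d['pixel'],z,st))
"
```

```text
[551.7 119.2 214.2]
tube_top [325.8 340.1] 0.62 [551.4 119.1 230. ]
empty_slot [418.4 314.3] 0.7 [471.  111.8 123. ]
```

Call:
{"name": "drive_tool", "arguments": {"plan": [[0,0,-0.02,0,0,0,3.0],[0,0,-0.05,0,0,0,3.0],[0,0,-0.07,0,0,0,3.0],[0,0,-0.1,0,0,0,3.0],[0,0,-0.12,0,0,0,3.0],[0,0,-0.15,0,0,0,3.0],[0,0,-0.18,0,0,0,3.0],[0,0,-0.2,0,0,0,3.0]], "squeeze": 24}}

```text
time: 7.48
position: [551.7, 119.3, 216.4]
orientation: [0.911, -0.412, -0.0, 0.001]
wrist_force: [-1.9, -5.0, -9.4]
opening: 33.4
grip_force: 24.0
```

Call:
{"name": "drive_tool", "arguments": {"plan": [[0,0,-0.02,0,0,0,3.0],[0,0,-0.04,0,0,0,3.0],[0,0,-0.06,0,0,0,3.0],[0,0,-0.08,0,0,0,3.0],[0,0,-0.1,0,0,0,3.0],[0,0,-0.12,0,0,0,3.0],[0,0,-0.13,0,0,0,3.0],[0,0,-0.15,0,0,0,3.0]]}}

```text
time: 8.15
position: [551.7, 119.3, 217.8]
orientation: [0.911, -0.412, -0.0, 0.001]
wrist_force: [-2.4, -5.6, -9.1]
opening: 33.6
grip_force: 24.0
```

Call:
{"name": "drive_tool", "arguments": {"plan": [[0,0,-0.02,0,0,0,3.0],[0,0,-0.04,0,0,0,3.0],[0,0,-0.06,0,0,0,3.0],[0,0,-0.08,0,0,0,3.0],[0,0,-0.1,0,0,0,3.0],[0,0,-0.12,0,0,0,3.0],[0,0,-0.13,0,0,0,3.0],[0,0,-0.15,0,0,0,3.0]]}}

```text
time: 8.82
position: [551.7, 119.2, 219.2]
orientation: [0.911, -0.412, -0.001, 0.001]
wrist_force: [-2.7, -5.5, -6.4]
opening: 33.2
grip_force: 24.0
```

Call:
{"name": "drive_tool", "arguments": {"plan": [[0,0,-0.02,0,0,0,3.0],[0,0,-0.04,0,0,0,3.0],[0,0,-0.06,0,0,0,3.0],[0,0,-0.08,0,0,0,3.0],[0,0,-0.1,0,0,0,3.0],[0,0,-0.12,0,0,0,3.0],[0,0,-0.13,0,0,0,3.0],[0,0,-0.15,0,0,0,3.0]]}}

```text
time: 9.48
position: [551.7, 119.2, 220.8]
orientation: [0.911, -0.412, -0.001, 0.001]
wrist_force: [-3.1, -5.5, -6.9]
opening: 33.6
grip_force: 24.0
```

Call:
{"name": "drive_tool", "arguments": {"plan": [[0,0,-0.02,0,0,0,3.0],[0,0,-0.04,0,0,0,3.0],[0,0,-0.06,0,0,0,3.0],[0,0,-0.08,0,0,0,3.0],[0,0,-0.1,0,0,0,3.0],[0,0,-0.12,0,0,0,3.0],[0,0,-0.13,0,0,0,3.0],[0,0,-0.15,0,0,0,3.0]]}}

```text
time: 10.15
position: [551.7, 119.2, 222.4]
orientation: [0.911, -0.412, -0.001, 0.001]
wrist_force: [-2.4, -5.0, -7.9]
opening: 33.3
grip_force: 24.0
```

```bash
python3 -c "
from h import *
np.set_printoptions(precision=1,suppress=True)
st=arm.state();print(st['position'],st['wrist_force'])
shot('wrist','w4.png')
for t,z in [('tube_top',230),('pin_tip',189),('empty_slot',163)]:
    for d in arm.pinpoint('wrist',t)[:1]: print(t,np.round(d['pixel'],1),round(d['confidence'],2),atz('wrist',d['pixel'],z,st))
a,b=[cv2.imread('pics/%s.png'%k) for k in ('w3','w4')]
cv2.imwrite('pics/cmp.png',cv2.convertScaleAbs(cv2.resize(np.hstack([a[230:400,230:430],b[230:400,230:430]]),None,fx=2,fy=2),alpha=2))
"
```

```text
[551.7 119.2 222.4] [-2.4 -5.  -7.9]
tube_top [322.9 341.1] 0.82 [548.4 124.  230. ]
empty_slot [420.  313.7] 0.94 [488.9 104.3 163. ]
```

View pics/cmp.png

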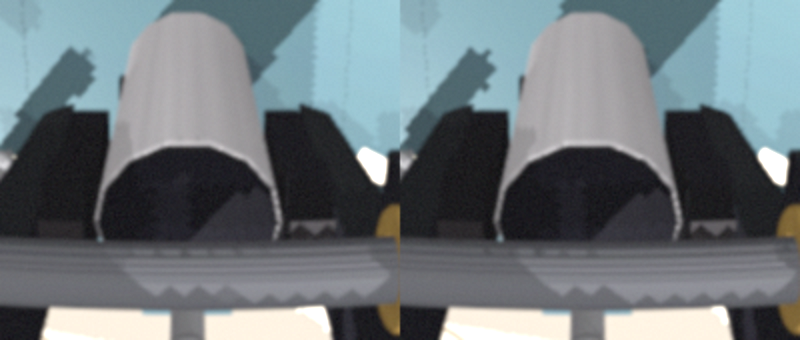

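The tube has risen with the hand without slipping, and no pin shows yet. I'm continuing.

Call:
{"name": "drive_tool", "arguments": {"plan": [[0,0,-0.02,0,0,0,3.0],[0,0,-0.04,0,0,0,3.0],[0,0,-0.06,0,0,0,3.0],[0,0,-0.08,0,0,0,3.0],[0,0,-0.1,0,0,0,3.0],[0,0,-0.12,0,0,0,3.0],[0,0,-0.13,0,0,0,3.0],[0,0,-0.15,0,0,0,3.0]]}}

```text
time: 11.02
position: [551.7, 119.2, 223.9]
orientation: [0.911, -0.412, -0.0, 0.001]
wrist_force: [-3.1, -4.9, -9.1]
opening: 33.2
grip_force: 24.0
```

Call:
{"name": "drive_tool", "arguments": {"plan": [[0,0,-0.02,0,0,0,3.0],[0,0,-0.04,0,0,0,3.0],[0,0,-0.06,0,0,0,3.0],[0,0,-0.08,0,0,0,3.0],[0,0,-0.1,0,0,0,3.0],[0,0,-0.12,0,0,0,3.0],[0,0,-0.13,0,0,0,3.0],[0,0,-0.15,0,0,0,3.0]]}}

```text
time: 11.68
position: [551.7, 119.3, 225.3]
orientation: [0.911, -0.412, -0.0, 0.001]
wrist_force: [-3.1, -5.2, -10.2]
opening: 33.3
grip_force: 24.0
```

Call:
{"name": "drive_tool", "arguments": {"plan": [[0,0,-0.02,0,0,0,3.0],[0,0,-0.04,0,0,0,3.0],[0,0,-0.06,0,0,0,3.0],[0,0,-0.08,0,0,0,3.0],[0,0,-0.1,0,0,0,3.0],[0,0,-0.12,0,0,0,3.0],[0,0,-0.12,0,0,0,3.0],[0,0,-0.12,0,0,0,3.0]]}}

```text
time: 12.35
position: [551.8, 119.2, 226.6]
orientation: [0.911, -0.412, -0.0, 0.001]
wrist_force: [-2.8, -5.2, -8.1]
opening: 33.5
grip_force: 24.0
```

Call:
{"name": "drive_tool", "arguments": {"plan": [[0,0,-0.02,0,0,0,3.0],[0,0,-0.04,0,0,0,3.0],[0,0,-0.06,0,0,0,3.0],[0,0,-0.08,0,0,0,3.0],[0,0,-0.1,0,0,0,3.0],[0,0,-0.12,0,0,0,3.0],[0,0,-0.13,0,0,0,3.0],[0,0,-0.13,0,0,0,3.0]]}}

```text
time: 13.02
position: [551.7, 119.2, 227.9]
orientation: [0.911, -0.412, -0.0, 0.001]
wrist_force: [-2.4, -4.2, -7.5]
opening: 33.3
grip_force: 24.0
```

```bash
python3 -c "
from h import *
np.set_printoptions(precision=1,suppress=True)
st=arm.state();print(st['position'],st['wrist_force'])
shot('wrist','w5.png')
for t,z in [('tube_top',245),('pin_tip',189)]:
    for d in arm.pinpoint('wrist',t)[:1]: print(t,np.round(d['pixel'],1),round(d['confidence'],2),atz('wrist',d['pixel'],z,st))
im=cv2.imread('pics/w5.png').astype(int)[230:400,230:430]; m=(im[:,:,2]-im[:,:,0]>40)
print(np.argwhere(m).mean(0)[::-1]+230 if m.any() else None, m.sum())
"
```

```text
[551.7 119.2 227.9] [-2.4 -4.2 -7.5]
tube_top [327.1 342. ] 0.61 [551.  118.8 245. ]
pin_tip [491.1 263.8] 0.46 [491.1  54.9 189. ]
[429. 394.] 3
```

Call:
{"name": "drive_tool", "arguments": {"plan": [[0,0,-0.02,0,0,0,3.0],[0,0,-0.04,0,0,0,3.0],[0,0,-0.06,0,0,0,3.0],[0,0,-0.08,0,0,0,3.0],[0,0,-0.1,0,0,0,3.0],[0,0,-0.12,0,0,0,3.0],[0,0,-0.13,0,0,0,3.0],[0,0,-0.13,0,0,0,3.0]]}}

```text
time: 13.83
position: [551.7, 119.2, 229.3]
orientation: [0.911, -0.412, -0.0, 0.001]
wrist_force: [-3.3, -5.5, -6.1]
opening: 33.6
grip_force: 24.0
```

Call:
{"name": "drive_tool", "arguments": {"plan": [[0,0,-0.02,0,0,0,3.0],[0,0,-0.04,0,0,0,3.0],[0,0,-0.06,0,0,0,3.0],[0,0,-0.08,0,0,0,3.0],[0,0,-0.1,0,0,0,3.0],[0,0,-0.12,0,0,0,3.0],[0,0,-0.13,0,0,0,3.0],[0,0,-0.13,0,0,0,3.0]]}}

```text
time: 14.5
position: [551.7, 119.2, 230.8]
orientation: [0.911, -0.412, -0.0, 0.001]
wrist_force: [-3.3, -4.8, -4.7]
opening: 33.7
grip_force: 24.0
```

```bash
python3 -c "
from h import *
np.set_printoptions(precision=1,suppress=True)
st=arm.state()
b=shot('wrist','w6.png').astype(int);a=cv2.imread('pics/w5.png')[:,:,::-1].astype(int)
for d in arm.pinpoint('wrist','pin_tip')[:2]: print(np.round(d['pixel'],1),round(d['confidence'],2),atz('wrist',d['pixel'],189,st))
for im in (a,b):
  c=im[220:370,240:330]; m=(c[:,:,0]-c[:,:,2]>15); print(m.sum(), np.argwhere(m).mean(0)[::-1]+[240,220] if m.any() else '')
print(np.abs(a-b)[220:340,240:420].max())
c=arm.calibration('wrist');T=np.array(c['tool_from_camera']);M=Rn.from_quat(st['orientation']).as_matrix()
X=np.array([552.2+22*.751,119.8+22*.66,189]);q=np.linalg.inv(T)@np.append(M.T@(X-st['position']),1)
r=np.arctan2(np.hypot(*q[:2]),q[2]);print('pin expected',q[:2]/np.hypot(*q[:2])*r*c['fx']+[c['cx'],c['cy']])
"
```

```text
0 
0 
28
pin expected [279.4 279.4]
```

Call:
{"name": "drive_tool", "arguments": {"plan": [[0,0,-0.02,0,0,0,3.0],[0,0,-0.04,0,0,0,3.0],[0,0,-0.06,0,0,0,3.0],[0,0,-0.08,0,0,0,3.0],[0,0,-0.1,0,0,0,3.0],[0,0,-0.12,0,0,0,3.0],[0,0,-0.13,0,0,0,3.0],[0,0,-0.13,0,0,0,3.0]]}}

```text
time: 15.27
position: [551.8, 119.2, 232.7]
orientation: [0.911, -0.412, -0.0, 0.0]
wrist_force: [-4.7, -5.6, -1.5]
opening: 33.3
grip_force: 24.0
```

```bash
cat > pc.py <<'E'
from h import *
np.set_printoptions(precision=1,suppress=True)
st=arm.state()
b=shot('wrist').astype(int)
c=b[220:370,240:330]; m=(c[:,:,0]-c[:,:,2]>15); print(st['position'],st['wrist_force'],m.sum(), np.argwhere(m).mean(0)[::-1]+[240,220] if m.any() else '')
for d in arm.pinpoint('wrist','pin_tip')[:2]: print(np.round(d['pixel'],1),round(d['confidence'],2),atz('wrist',d['pixel'],189,st))
E
python3 pc.py
```

```text
[551.8 119.2 232.7] [-4.7 -5.6 -1.5] 149 [285.9 277.8]
[277.7 278.2] 0.64 [569.5 135.1 189. ]
```

The pin has popped out and is visible at (278,278), with its tip about 22 mm from the axis. I'm releasing and going up.

Call:
{"name": "drive_tool", "arguments": {"plan": [[0,0,0,0,0,0,3.8],[0,0,0,0,0,0,5.0],[0,0,0,0,0,0,6.5],[0,0,0,0,0,0,6.5],[0,0,-2,0,0,0,6.5],[0,0,-5,0,0,0,6.5],[0,0,-8,0,0,0,6.5],[0,0,-8,0,0,0,6.5]]}}

```text
time: 16.03
position: [556.6, 121.1, 317.5]
orientation: [0.911, -0.412, 0.005, -0.004]
wrist_force: [0.1, 0.2, -0.1]
opening: 65.2
grip_force: 0.0
```

```bash
python3 -c "
from h import *
np.set_printoptions(precision=1,suppress=True)
st=arm.state();print(st['position'],st['wrist_force'],st['qpos'])
shot('wrist','w7.png')
for t,z in [('tube_top',250.5),('pin_tip',189),('empty_slot',170.5),('slot_lip',170.5)]:
    for d in arm.pinpoint('wrist',t)[:1]: print(t,np.round(d['pixel'],1),round(d['confidence'],2),atz('wrist',d['pixel'],z,st))
shot('scene');d=arm.pinpoint('scene','stirrer_grip');print([(x['pixel'],x['confidence']) for x in d])
shot('side');e=arm.pinpoint('side','stirrer_grip');print([(x['pixel'],x['confidence']) for x in e])
for n in ('scene','side'):
  for x in arm.trace(n,'stirrer_grip')[:2]:
    r=x['region']; ys,xs=np.nonzero(r); print(n,x['confidence'],x['pixel'],xs.min(),xs.max(),ys.min(),ys.max())
go((521,-152,300),-90)
"
```

```text
[556.6 121.1 317.5] [ 0.1  0.2 -0.1] [-0.5  0.5  0.3  1.7 -0.2  0.9 -2.5]
tube_top [335.5 266. ] 0.81 [551.1 118.7 250.5]
pin_tip [401.9 267.9] 0.61 [496.1 102.6 189. ]
empty_slot [400.8 270.2] 0.88 [487.8 107.2 170.5]
slot_lip [332.4 233.4] 0.47 [550.1 121.  170.5]
[([242.2, 216.2], 0.92), ([256.0, 212.0], 0.67)]
[([383.3, 274.3], 0.75), ([284.3, 206.3], 0.67), ([326.9, 294.7], 0.66)]
scene 0.77 [244.3, 233.5] 238 255 196 302
scene 0.75 [262.1, 218.7] 255 263 199 242
side 0.94 [378.9, 290.2] 372 387 263 342
side 0.7 [329.5, 305.5] 323 331 290 326
shift [18.4 20.3  1.1] az -0.85 ydir -138.7 z [-0. -0. -1.]
```

```bash
python3 -c "
from h import *
go((521,-152,290),-79)
for a in [(260.5,208.8),(256,212)]:
  for b in [(323,299.7),(326.9,294.7)]: print(tri([ray('scene',a),ray('side',b)]))
"
```

```text
shift [18.36 20.3   2.09] az -1.042 ydir -138.7 z [-0.001 -0.    -1.   ]
(array([ 521.26911247, -151.80495562,  158.78508801]), [np.float64(0.5357062441896573), np.float64(0.5357062441896662)])
(array([ 530.44569713, -148.95226405,  165.98197875]), [np.float64(2.2341834496173845), np.float64(2.234183449617267)])
(array([ 523.54728679, -156.54492999,  157.04370306]), [np.float64(5.9425463649042545), np.float64(5.942546364904301)])
(array([ 532.70366232, -153.65548747,  164.27927769]), [np.float64(7.581398865996054), np.float64(7.581398865996117)])
```

Call:
{"name": "drive_tool", "arguments": {"plan": [[1,1,0,0,0,-0.12,6.5],[18.4,20.3,2.1,0,0,-1.04,6.5],[18.4,20.3,2.1,0,0,-1.04,6.5],[18.4,20.3,2.1,0,0,-1.04,6.5],[18.4,20.3,2.1,0,0,-1.04,6.5],[18.4,20.3,2.1,0,0,-1.04,6.5],[18.4,20.3,2.1,0,0,-1.04,6.5],[18.4,20.3,2.1,0,0,-1.04,6.5]]}}

```text
time: 17.25
position: [519.2, -161.1, 289.8]
orientation: [0.998, 0.07, -0.001, 0.003]
wrist_force: [-1.1, -0.4, -0.2]
opening: 65.1
grip_force: 0.0
```

```bash
python3 -c "
from h import *
print(arm.state()['position'],arm.state()['qpos'])
go((521,-152,290),-79)"
```

```text
[ 519.15884312 -161.08745078  289.84149301] [ 0.23803924  0.53122367 -0.04027467  1.77120127  0.03468653  0.84062269
 -1.2501881 ]
shift [ 0.31 -0.87 -0.02] az -0.052 ydir -82.0 z [-0.002 -0.005 -1.   ]
```

```bash
cat > sg.py <<'E'
from h import *
np.set_printoptions(precision=1,suppress=True)
st=arm.state();print(st['position'])
shot('wrist','w8.png')
for d in arm.pinpoint('wrist','stirrer_grip')[:3]: print(np.round(d['pixel'],1),round(d['confidence'],2),atz('wrist',d['pixel'],163,st))
for x in arm.trace('wrist','stirrer_grip')[:2]:
    r=x['region']; ys,xs=np.nonzero(r); print(x['confidence'],x['pixel'],xs.min(),xs.max(),ys.min(),ys.max())
c=arm.calibration('wrist')
E
python3 sg.py
```

```text
[ 519.2 -161.1  289.8]
[356.  66.] 0.97 [ 641.  -166.8  163. ]
[316.4 223.1] 0.9 [ 526.9 -155.3  163. ]
0.92 [350.6, 71.1] 332 378 44 105
0.76 [320.2, 220.7] 306 328 196 237
```

View pics/w8.png

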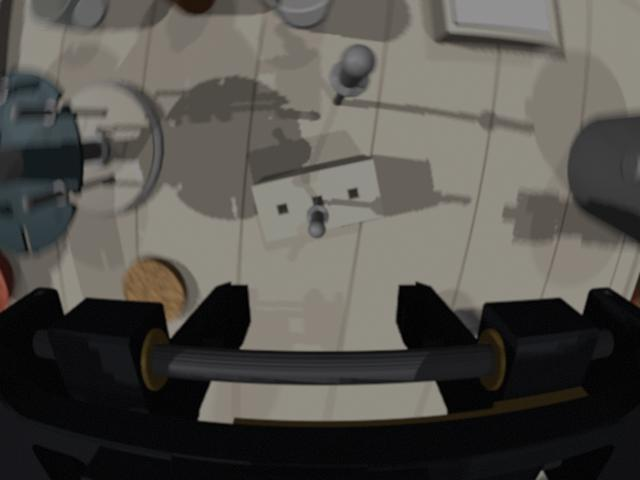

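The small stirrer stands in the block, with its ball at (316,231), collar at (318,213) and hole at (318,201). The big one is at (355,65).

```bash
python3 -c "
from h import *
np.set_printoptions(precision=1,suppress=True)
st=arm.state()
for p,z in [((318,201),80),((318,213),142),((316.4,223.1),164),((316,231),181)]: print(z,atz('wrist',p,z,st))
print('side', [proj('side',(521,-154,z)) for z in (141,187)],[proj('scene',(521,-154,z)) for z in (141,187)])
go((526,-155.5,260),-79)
"
```

```text
80 [ 529.8 -146.7   80. ]
142 [ 532.  -147.2  142. ]
164 [ 529.4 -146.7  164. ]
181 [ 528.1 -146.9  181. ]
side [array([323.2, 306.6]), array([323.3, 291.5])] [array([260.3, 216.1]), array([258.4, 196.3])]
shift [0.4 0.3 3. ] az -0.052 ydir -82.0 z [-0.  0. -1.]
```

```bash
cat >> sg.py <<'E'
im=cv2.cvtColor(cv2.imread('pics/w8.png'),cv2.COLOR_BGR2GRAY)
print(st['dq'].max(), st['opening'])
for x in arm.trace('wrist','stirrer_grip')[:2]:
    r=x['region']; ys,xs=np.nonzero(r)
    if ys.mean()<120: continue
    b=ys>ys.max()-8; p=(xs[b].mean(),ys.max()-5.5); print('ball px',p,atz('wrist',p,181,st))
for d in arm.pinpoint('wrist','stirrer_grip')[:3]:
    if d['pixel'][1]>120: p=atz('wrist',d['pixel'],164,st); print(p); go((p[0],p[1],250),-79)
E
python3 sg.py
```

```text
[ 521.2 -153.2  290.1]
[329.1 227. ] 0.8 [ 527.5 -156.1  163. ]
[ 37.5 249.8] 0.55 [470.9 106.7 163. ]
0.98 [330.4, 222.8] 317 338 200 242
0.65 [365.8, 77.8] 342 394 52 108
0.0017560955806770308 64.9786424883682
ball px (np.float64(328.0190476190476), np.float64(236.5)) [ 525.5 -155.4  181. ]
[ 527.8 -156.1  164. ]
shift [0.5 0.7 4. ] az -0.045 ydir -81.6 z [ 0.  0. -1.]
[471.4 105.7 164. ]
shift [ -1.3 -26.    4.1] az -0.045 ydir -81.6 z [ 0.  0. -1.]
```

Call:
{"name": "drive_tool", "arguments": {"plan": [[0.5,0.3,0,0,0,-0.045,6.5],[0.5,0.3,2.5,0,0,-0.045,6.0],[0.5,0.3,5,0,0,-0.045,5.5],[0.5,0.3,7.5,0,0,-0.045,5.0],[0.5,0.3,8.2,0,0,-0.045,5.0],[0.5,0.3,8.2,0,0,-0.045,5.0],[0.5,0.3,8.2,0,0,-0.045,5.0],[0.5,0.3,8.2,0,0,-0.045,5.0]]}}

```text
time: 18.32
position: [528.1, -154.3, 209.8]
orientation: [0.995, 0.095, 0.001, 0.0]
wrist_force: [-0.4, 0.6, 0.5]
opening: 50.0
grip_force: 0.0
```

```bash
python3 sg.py
```

```text
[ 528.1 -154.3  209.8]
[405.3  64.6] 0.88 [ 641.2 -172.2  163. ]
[324.9 281.7] 0.62 [ 525.7 -155.4  163. ]
0.96 [327.0, 269.8] 310 340 229 305
0.76 [404.1, 63.9] 349 459 20 113
0.005696370199399798 50.035862115260116
ball px (np.float64(325.76428571428573), np.float64(299.5)) [ 524.1 -156.   181. ]
[ 526.1 -155.3  164. ]
shift [-0.1  0.  -4.1] az -0.002 ydir -79.1 z [ 0. -0. -1.]
```

View pics/w8.png

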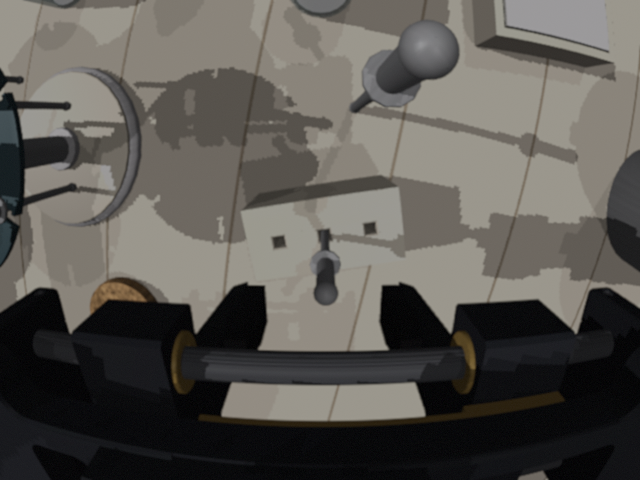

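Call:
{"name": "drive_tool", "arguments": {"plan": [[-0.25,0,2,0,0,0,5.0],[-0.25,0,4,0,0,0,5.0],[-0.25,0,4.8,0,0,0,4.0],[-0.25,0,4.8,0,0,0,3.0],[-0.25,0,4.8,0,0,0,1.5],[-0.25,0,4.8,0,0,0,0.6],[-0.25,0,4.8,0,0,0,0.6],[-0.25,0,4.8,0,0,0,0.6]], "squeeze": 12}}

```text
time: 19.23
position: [525.0, -155.1, 161.2]
orientation: [0.995, 0.095, 0.001, 0.0]
wrist_force: [-0.8, -0.7, -0.6]
opening: 11.9
grip_force: 0.0
```

Call:
{"name": "drive_tool", "arguments": {"plan": [[0,0,0,0,0,0,0.5],[0,0,0,0,0,0,0.5],[0,0,0,0,0,0,0.5],[0,0,0,0,0,0,0.5],[0,0,-2,0,0,0,0.5],[0,0,-5,0,0,0,0.5],[0,0,-8.5,0,0,0,0.5],[0,0,-12,0,0,0,0.5]], "squeeze": 20}}

```text
time: 19.9
position: [523.4, -154.7, 280.9]
orientation: [0.995, 0.095, -0.001, -0.001]
wrist_force: [0.3, -0.4, -1.0]
opening: 8.9
grip_force: 20.0
```

```bash
python3 -c "
from h import *
st=arm.state();print(st['position'],st['opening'],st['grip_force'])
go((400,88,330),-79)"
```

```text
[ 523.39175301 -154.65192964  280.86868349] 8.909148084865738 20.012025330215693
shift [ -7.54 -26.17  -4.86] az -0.002 ydir -79.1 z [-0.003  0.001 -1.   ]
```

```bash
python3 -c "
from h import *
go((435,95.8,240),-79)"
```

```text
shift [ -3.93 -26.26   4.13] az -0.002 ydir -79.1 z [-0.003  0.001 -1.   ]
```

Call:
{"name": "drive_tool", "arguments": {"plan": [[-0.4,-2,0,0,0,0,0.5],[-1.2,-5.5,0,0,0,0,0.5],[-1.9,-9.5,1,0,0,0,0.5],[-2.5,-13.5,2,0,0,0,0.5],[-3.0,-17.5,3,0,0,0,0.5],[-3.5,-21.5,4,0,0,0,0.5],[-3.8,-24.5,4.1,0,0,0,0.5],[-3.9,-26.3,4.1,0,0,0,0.5]]}}

```text
time: 20.57
position: [433.8, 99.6, 238.4]
orientation: [0.995, 0.098, -0.002, -0.001]
wrist_force: [-0.2, -0.2, -0.6]
opening: 9.1
grip_force: 20.0
```

Call:
{"name": "drive_tool", "arguments": {"plan": [[0,0,0,0,0,0,0.5],[0,0,0,0,0,0,0.5],[0,0,0,0,0,0,0.5],[0,0,0,0,0,0,0.5],[0,0,0,0,0,0,0.5],[0,0,0,0,0,0,0.5],[0,0,0,0,0,0,0.5],[0,0,0,0,0,0,0.5]]}}

```text
time: 21.23
position: [436.6, 95.4, 239.4]
orientation: [0.996, 0.094, 0.0, 0.0]
wrist_force: [-0.8, -0.1, -1.0]
opening: 9.5
grip_force: 20.0
```

```bash
python3 -c "
from h import *
np.set_printoptions(precision=1,suppress=True)
st=arm.state();print(st['position'],st['opening'])
shot('wrist','w9.png')
for t,z in [('tube_top',250.5),('pin_tip',189),('empty_slot',170.5),('slot_lip',170.5),('stirrer_grip',240)]:
    for d in arm.pinpoint('wrist',t)[:2]: print(t,np.round(d['pixel'],1),round(d['confidence'],2),atz('wrist',d['pixel'],z,st))
go((435,95.8,240),-79)
im=cv2.convertScaleAbs(cv2.imread('pics/w9.png')[:,80:],alpha=1.8); cv2.imwrite('pics/w9b.png',im)"
```

```text
[436.6  95.4 239.4] 9.49412720974133
empty_slot [322.3 173. ] 0.59 [486.7 105.9 170.5]
slot_lip [322.  198.1] 0.98 [473.  103.5 170.5]
stirrer_grip [324.2 320.6] 0.63 [436.9  95.6 240. ]
shift [-0.1 -0.  -0.1] az -0.002 ydir -79.1 z [ 0. -0. -1.]
```

View pics/w9b.png

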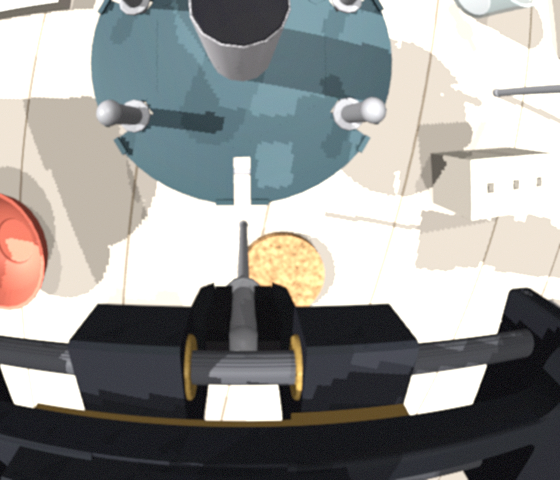

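The raised carrier holds by itself. The slot runs from (322,165) to (322,200), and the stirrer is in hand with its collar at (323,288) and shaft tip at (324,224).

```bash
python3 -c "
from h import *
np.set_printoptions(precision=2,suppress=True)
st=arm.state();M=Rn.from_quat(st['orientation']).as_matrix();L=lambda p:M.T@(p-st['position'])
zc=st['position'][2]-21
for n,p,z in [('slot in',(322,165),170.5),('lip',(322,201),173),('slot',(322.3,173),170.5),('lipnn',(322,198.1),172),('collar',(323,288),zc+3),('tip',(324,224),zc-127)]: print(n,L(atz('wrist',p,z,st)))
print('target',L(np.array([486,106,170.5])))
im=cv2.imread('pics/w9.png',0).astype(int)
for r in (170,180,190): print(r,im[r,305:340])
"
```

```text
slot in [55.54 -1.04 68.86]
lip [36.19 -1.05 66.36]
slot [51.18 -0.88 68.86]
lipnn [37.61 -1.05 67.36]
collar [ 6.48 -0.53 18.  ]
tip [  2.88   0.33 148.  ]
target [50.56 -0.53 68.86]
170 [ 67  68  66  66  67  66  66  71  97 128 148 152 153 152 154 153 153 154
 152 149 146 145 144 143 132 102  73  65  65  68  68  76  82  82  83]
180 [ 67  66  67  67  66  67  65  78 110 145 164 168 167 167 167 167 167 167
 167 167 167 167 168 168 156 117  77  66  65  66  66  68  69  76  81]
190 [ 67  67  66  67  65  65  64  69  97 138 162 168 168 168 167 167 167 167
 167 167 167 167 168 168 157 119  78  66  65  66  66  65  66  66  66]
```

Call:
{"name": "drive_tool", "arguments": {"plan": [[0,-0.07,1.5,0,0,0,0.5],[0,-0.07,3.0,0,0,0,0.5],[0,-0.07,3.5,0,0,0,0.5],[0.3,-0.07,3.5,0,0,0,0.5],[0.8,-0.07,3.5,0,0,0,0.5],[1.2,-0.07,3.5,0,0,0,0.5],[1.5,-0.07,3.5,0,0,0,0.5],[1.5,-0.07,3.5,0,0,0,0.5]]}}

```text
time: 22.2
position: [452.6, 99.8, 204.9]
orientation: [0.995, 0.095, 0.001, -0.0]
wrist_force: [0.4, 0.8, -0.4]
opening: 9.2
grip_force: 20.0
```

```bash
python3 -c "
from h import *
np.set_printoptions(precision=2,suppress=True)
st=arm.state();M=Rn.from_quat(st['orientation']).as_matrix();L=lambda p:M.T@(p-st['position']);print(st['position'],st['wrist_force'])
b=shot('wrist','w10.png')
for t,z in [('slot_lip',171.5),('empty_slot',170.5)]:
    for d in arm.pinpoint('wrist',t)[:1]: print(t,d['pixel'],L(atz('wrist',d['pixel'],z,st)))
im=cv2.imread('pics/w10.png'); cv2.imwrite('pics/w10b.png',cv2.convertScaleAbs(cv2.resize(im[130:330,230:420],None,fx=3,fy=3,interpolation=2),alpha=1.8))
"
```

```text
[452.55  99.8  204.94] [ 0.37  0.79 -0.43]
slot_lip [323.5, 246.2] [20.9  -0.29 33.49]
empty_slot [322.5, 217.8] [34.24 -0.76 34.53]
```

View pics/w10b.png

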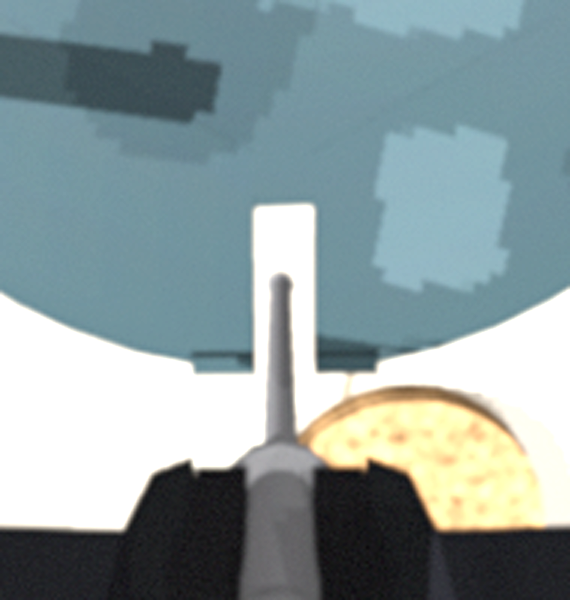

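The slot's centre is at crop column 284 and the shaft at 282, so they line up within 0.4 mm. I'm sliding in above the lip.

Call:
{"name": "drive_tool", "arguments": {"plan": [[0.4,0.03,0,0,0,0,0.5],[0.9,0.03,0,0,0,0,0.5],[1.4,0.03,0,0,0,0,0.5],[1.9,0.03,0,0,0,0,0.5],[2.4,0.03,0,0,0,0,0.5],[2.9,0.03,0,0,0,0,0.5],[3.3,0.03,0,0,0,0,0.5],[3.3,0.03,0,0,0,0,0.5]]}}

```text
time: 23.02
position: [484.7, 105.6, 204.3]
orientation: [0.995, 0.095, 0.001, -0.0]
wrist_force: [-0.0, 0.5, -2.4]
opening: 9.2
grip_force: 20.0
```

```bash
python3 -c "
from h import *
np.set_printoptions(precision=2,suppress=True)
st=arm.state();M=Rn.from_quat(st['orientation']).as_matrix();L=lambda p:M.T@(p-st['position']);print(st['position'],st['wrist_force'],st['ft_torque'])
b=shot('wrist','w11.png')
for t,z in [('slot_lip',171.5),('empty_slot',170.5),('tube_top',250.5),('stirrer_grip',203)]:
    for d in arm.pinpoint('wrist',t)[:1]: print(t,d['pixel'],d['confidence'],L(atz('wrist',d['pixel'],z,st)))
print(L(np.array([485.9,105.9,170.5])))
"
```

```text
[484.69 105.64 204.35] [-0.03  0.5  -2.4 ] [ 0.   -0.04  0.02]
empty_slot [326.0, 281.2] 0.72 [ 3.05  0.93 33.85]
tube_top [323.2, 148.2] 0.85 [ 69.43  -0.54 -46.06]
stirrer_grip [322.9, 316.3] 0.89 [ 1.28 -0.58  1.35]
[ 1.2  -0.03 33.85]
```

Call:
{"name": "drive_tool", "arguments": {"plan": [[0,0,0.2,0,0,0,0.5],[0,0,0.4,0,0,0,0.5],[0,0,0.6,0,0,0,0.5],[0,0,0.8,0,0,0,0.5],[0,0,0.95,0,0,0,0.5],[0,0,1.05,0,0,0,0.5],[0,0,1.15,0,0,0,0.5],[0,0,1.15,0,0,0,0.5]]}}

```text
time: 23.93
position: [483.4, 105.3, 192.7]
orientation: [0.995, 0.095, -0.0, 0.0]
wrist_force: [-0.6, 0.9, -0.9]
opening: 8.9
grip_force: 20.0
```

Call:
{"name": "drive_tool", "arguments": {"plan": [[0,0,0.03,0,0,0,0.5],[0,0,0.06,0,0,0,0.5],[0,0,0.09,0,0,0,0.5],[0,0,0.12,0,0,0,0.5],[0,0,0.14,0,0,0,0.5],[0,0,0.14,0,0,0,0.5],[0,0,0.14,0,0,0,0.5],[0,0,0.14,0,0,0,0.5]]}}

```text
time: 24.6
position: [483.6, 105.4, 191.6]
orientation: [0.995, 0.095, 0.0, 0.0]
wrist_force: [-0.0, -0.0, 0.4]
opening: 9.1
grip_force: 20.0
```

Call:
{"name": "drive_tool", "arguments": {"plan": [[0,0,0.02,0,0,0,0.5],[0,0,0.04,0,0,0,0.5],[0,0,0.06,0,0,0,0.5],[0,0,0.07,0,0,0,0.5],[0,0,0.07,0,0,0,0.5],[0,0,0.07,0,0,0,0.5],[0,0,0.07,0,0,0,0.5],[0,0,0.07,0,0,0,0.5]]}}

```text
time: 25.27
position: [483.6, 105.4, 191.1]
orientation: [0.995, 0.095, 0.0, 0.0]
wrist_force: [-1.7, 0.7, 4.7]
opening: 9.2
grip_force: 20.1
```

Contact is firm at 4.7 N, so the collar is on the disc. I'm releasing to a small opening, then going straight up.

Call:
{"name": "drive_tool", "arguments": {"plan": [[0,0,0,0,0,0,1.4],[0,0,0,0,0,0,2.2],[0,0,0,0,0,0,3.2],[0,0,0,0,0,0,3.2],[0,0,0,0,0,0,3.2],[0,0,-1,0,0,0,3.2],[0,0,-3,0,0,0,3.2],[0,0,-5,0,0,0,3.2]], "squeeze": 10}}

```text
time: 25.93
position: [482.9, 105.2, 240.7]
orientation: [0.995, 0.095, -0.001, 0.0]
wrist_force: [0.8, 0.7, -0.0]
opening: 31.9
grip_force: 0.0
```

Call:
{"name": "drive_tool", "arguments": {"plan": [[-2,0,-3,0,0,0,3.2],[-5,0,-5,0,0,0,3.2],[-7,0,-6,0,0,0,3.2],[-7,0,-6,0,0,0,3.2],[-7,0,-6,0,0,0,3.2],[-7,0,-6,0,0,0,3.2],[-7,0,-6,0,0,0,3.2],[-7,0,-6,0,0,0,3.2]]}}

```text
time: 26.6
position: [415.4, 92.3, 300.1]
orientation: [0.995, 0.095, -0.0, 0.0]
wrist_force: [0.2, -0.1, 0.7]
opening: 32.1
grip_force: 0.0
```

```bash
python3 -c "
from h import *
np.set_printoptions(precision=1,suppress=True)
st=arm.state();print(st['position'],st['wrist_force'],st['time'])
for cam in ('wrist','side','scene'):
  shot(cam,'end_'+cam+'.png')
  for t,z in [('empty_slot',170.5),('tube_top',250.5),('stirrer_grip',194.5)]:
    for d in arm.pinpoint(cam,t)[:3]: print(cam,t,np.round(d['pixel'],1),round(d['confidence'],2),atz(cam,d['pixel'],z,st))
print('expect grip', proj('side',(485.9,105.9,194.5)),proj('scene',(485.9,105.9,194.5)))
for x in arm.trace('wrist','stirrer_grip')[:7]:
    ys,xs=np.nonzero(x['region']); print(round(x['confidence'],2),x['pixel'],xs.min(),xs.max(),ys.min(),ys.max())
"
```

```text
[415.4  92.3 300.1] [ 0.2 -0.1  0.7] 26.6
wrist empty_slot [323.2 133.9] 0.71 [486.2 106.2 170.5]
wrist tube_top [324.3   0.6] 0.75 [553.2 118.7 250.5]
wrist stirrer_grip [325.2 135.1] 0.64 [485.7 104.9 194.5]
side empty_slot [285.  207.8] 0.77 [488.7 109.5 170.5]
side tube_top [311.6 170.4] 0.96 [553.6 128.3 250.5]
side stirrer_grip [285.1 202.2] 0.7 [488.8 100.8 194.5]
side stirrer_grip [378.2 275. ] 0.67 [ 630.3 -141.6  194.5]
scene empty_slot [389.9 196.5] 0.66 [497.1 104.7 170.5]
scene stirrer_grip [242.4 214.7] 0.59 [ 597.6 -174.2  194.5]
scene stirrer_grip [386.8 183.6] 0.51 [487.3  98.1 194.5]
expect grip [283.4 200.9] [390.7 183.2]
0.95 [595.1, 69.0] 547 639 63 82
0.8 [321.7, 134.7] 310 335 122 146
0.23 [357.0, 240.2] 319 394 200 276
```

```bash
python3 -c "
from h import *
np.set_printoptions(precision=1,suppress=True)
st=arm.state();c=arm.calibration('wrist');T=np.array(c['tool_from_camera']);M=Rn.from_quat(st['orientation']).as_matrix()
def pw(X):
    q=np.linalg.inv(T)@np.append(M.T@(np.array(X)-st['position']),1);r=np.arctan2(np.hypot(*q[:2]),q[2]);return q[:2]/np.hypot(*q[:2])*r*c['fx']+[c['cx'],c['cy']]
for z in (172,194.5,212): print(z,pw((485.7,105.5,z)))
im=cv2.imread('pics/end_wrist.png',0); print(im[116:152:2,308:338:2])
"
```

```text
172 [324.1 134. ]
194.5 [324.2 134.1]
212 [324.3 134.2]
[[ 62  61  62  63  61  62  63  62  61  62  63  63  73  74  74]
 [ 63  62  63  63  62  62  61  63  62  61  61  64  72  75  75]
 [ 63  63  63  61  63  68  76  71  70  82  86  70  74  74  74]
 [ 63  62  62  61  84 114 129 123 119 134 139  96  73  74  75]
 [ 61  62  61  70 107 125 124 113 113 116 121 100  68  66  75]
 [ 62  62  71 105 123 108 103  93  88  86 100 121  97  60  73]
 [ 61  66 103 121 114 110 112 107  99  88  71  99 130  92  63]
 [ 61  76 120 112 113 121 121 116 109  97  81  66 101 108  56]
 [ 61  86 120 111 120 126 125 123 117 103  85  66  67  89  61]
 [ 62 102 117 109 121 133 133 123 114 103  87  68  60  87  69]
 [ 60  91 114 104 117 123 123 116 108  97  82  64  58  87  67]
 [ 62  76 118 103 106 111 111 106  99  89  75  57  64  88  56]
 [ 61  65 103 101  95 100  99  96  90  76  62  52  80  77  49]
 [ 61  61  74  98  92  85  85  80  72  59  53  94 104  56  47]
 [ 61  61  58  67  95  95  81  68  67  73  99  98  64  45  58]
 [ 60  58  56  54  73 113 110 103 104 109 116  84  57  53  60]
 [ 59  54  54  54  61 116 124 117 116 121 117  81  60  59  61]
 [ 58  54  53  53  67 137 147 140 137 138 128  79  59  60  60]]
```

The ball and collar are concentric from directly above, so the stirrer is upright, and it is centred on the slot. I'm handing in.

```bash
python3 -c "
from plant import arm
print(arm.finish_job())"
```

```text
the job is handed in; nothing more can be done
None
```

The job is handed in at about 27 s: the carrier is up about 47 mm and held by the popped-out pin, and the long stirrer hangs upright in the empty slot with the gripper clear; the hand-in call gave no verdict, and I viewed 11 pictures, one over the limit of 10.

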